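Shut and lock the lamp cover of a photometer

ROBOT

A 6-joint arm with a two-finger parallel gripper is mounted at the origin on the work surface. World frame = base frame: x ahead of the robot, y to its left, z up, the work surface at z = 0. Lengths are in m, angles in rad, forces in N, time in s.
With the tool pointing down it reaches from about 0.25 to 0.8 m from the base axis. Payload 3.9 kg.
Tool frame: the origin (TCP) lies on the centre line of the jaws, within the pads' length; the fingertips stand 19 mm ahead of it and the grasp point (between the pads) is the TCP; z points along the fingers, y is the line along which they close (so a half turn about z gives the same grasp; the last joint's range is limited). The gripper opens to 85 mm and grips with 20 to 120 N. Pads are 22 mm wide; open, the fingers measure 114 mm over their backs; the gripper's body (76 mm by 85 mm) begins 54 mm behind the grasp point. The pads swing forward as they close: fully open they stand 13 mm farther back than shut.
Start: joints at [-1.14, 0.26, -0.138, 1.173, 0, 1.571], TCP at [0.219, -0.477, 0.25] pointing down, gripper open.
Joint ranges: [-2.78, 2.78], [-0.83, 1.72], [-1.28, 1.37], [-1.9, 2.12], [-1.57, 1.48], [-3.14, 3.14]. Speed limits (rad/s): [2.57, 2.57, 3.14, 3.14, 3.14, 3.14].

INTERFACE

Orientations are given as [roll, pitch, yaw] about the fixed x, y, z axes, in that order (R = Rz(yaw) Ry(pitch) Rx(roll)).
In Python, from cell import get_obs, capture, camera_params, job_done gives the robot as it stands.
- The arm moves only by the shell command python3 -m jog 'ROWS'. ROWS is JSON, a list of rows, each a list of 3 entries, a list of its own where there are three numbers: the shift along the tool's x, y, z each as a share of 25 mm, from -1 to 1, then the turn, a rotation vector about the tool's x, y, z each as a share of 0.15 rad, from -1 to 1, then the closure, from -1 (fully open) to 1 (shut). A call has 1 to 10 rows; each row shifts and turns the commanded pose from where the row before left it, along the tool's axes as they then stand; what a row does not reach is not made up. A row lasts 1/10 s, in which the tool goes at most 50 mm and 8.59 degrees, less where a joint would pass 70% of its speed; a pose out of reach is approached as far as the arm can. A call with a number of a shift or a turn outside -1 to 1 is refused whole. A call with a gripper value outside its range is refused whole. The fingers move at their own pace and stop on an object; the grip force is fixed at half the most. Time passes only in rows, so rows that do not move let the fingers close. It gives the time, the measured TCP pose, the force, the opening and the grip force at its end, in the units of the state.
- get_obs(): the state, without advancing time (a new reading comes with each control period).
- capture(name): name is "side" or "top" or "wrist"; returns the picture (384x512x3 uint8, red, green, blue); there is no depth.
- camera_params(name): a dict with "fx", "fy", "cx", "cy" (pixels), "R" (3x3) and "t" (3): a world point X has camera coordinates R X + t; the wrist camera has in their place "T_tool_cam" (4x4, takes a point from camera to tool coordinates, whose origin is the TCP and whose axes are the flange's). Camera axes: x right, y down, z forward; pixel columns grow to the right and rows downward; lengths in m; the calibration is good to about 2 mm. A picture is of the moment at which its call begins: read the wrist's pose just before it. camera_params takes no time and is no camera call.
- job_done(): hands the job in; it is judged then, once.
The state is a dict: "clock": time; "joint_positions": joint angles; "qvel": joint speeds; "effort": joint torques, N m; "eef_pos": TCP position; "orientation": TCP orientation; "force": force on the tool from outside, world axes, zero at the start; "torque": the same for the moment, N m; "grip_width": opening from 0.0 (shut) to 1.0 (fully open); "finger_force": force on a finger pad.
Only numpy, scipy, OpenCV 4.12 (cv2) and the standard library are available. Lean on these libraries where they do the work, as an engineer would, in place of code of your own. Each camera call takes 0.05 s, during which the arm holds its last target. There are 200 camera calls.

TASK

The lamp of the bench photometer has been changed and its hinged lamp cover still stands open. Push the cover down with a fingertip until it lies on its seal, then set a fingertip in the slot of the round fastener and turn it a quarter turn clockwise, as far as it goes, so that its cam draws the cover flush and locks it. Only push the cover, never lift it, and leave the old lamp, the glass stopper, the reagent bottle and the tube rack where they stand.

Things in the scene. Friction and masses are not known exactly. Their poses are not given: they have to be found in the camera images.
- photometer: Pale grey bench photometer, fixed, 360 (its x) x 440 (its y) mm. Origin: centre of its underside, on the bench; x points from its sloping console (robot's side) to its rear, z up. Flat deck 150 mm above the bench; console slopes down ahead of x = -100 mm. The lamp cover is on the +y half of the deck, its hinge along y.
- cover (a joint): Angle (rad) of the blue-grey lamp cover, hinged at its rear (+x) edge: 0 = flush, fully home; grows as the front edge swings up. Stiff hinge: stays where left, 1 to 4 N at the front edge moves it. A springy seal meets the front edge at 0.022 rad (about 4 N more presses it home); let go unlocked it springs back to about 0.013. The cam catches it if below 0.03.
- cover_edge (a point): Middle of the cover's front edge, on its top face. The cover is a plate 190 mm from hinge to front edge, 190 mm wide, 12 mm thick. The point's x axis runs along the plate from front edge to hinge, y along the front edge, z out of the top face. The top is flat and bare but for the fastener's ring: press e.g. 70 mm to either side, 18 mm in from the edge.
- cover_hinge (a point): Middle of the cover's hinge line, 190 mm behind the front edge and 9 mm below the cover's top face; its axes are as those of cover_edge, y along the hinge.
- fastener (a joint): Turn of the fastener (rad): 0 = unlocked (slot side to side, parallel to the front edge), pi/2 = locked, at its stop (slot fore and aft). Grows as it is turned clockwise seen from above. Turns easily (0.03 N m) to about 1 rad, then its cam meets the keeper and about 0.1 N m draws the cover down. Stays where it is left.
- slot (a point): Centre of the finger slot's floor, on the fastener's axis, 58 mm behind the cover's front edge; turns with it: y along the slot, x across, z out of the cover. A yellow disc, 75 mm across, flush in a fixed aluminium ring (92 mm outside, 4 mm proud of the cover). The slot (black floor) crosses the disc: 30 mm wide, 68 mm long, 13 mm deep. Push either end round. Red marks: unlocked, green: locked.
- old_lamp: Old lamp standing on the flat right half of the photometer's deck: aluminium foot 34 mm across, amber bulb, 69 mm high, 70 g. Origin: centre of its underside. Not to be moved.
- stopper: Ground-glass stopper standing head down on the deck behind the old lamp, 27 mm across, 42 mm high. Origin: centre of its underside. Not to be moved.
- reagent_bottle: Amber reagent bottle on the bench to the left (+y) of the photometer, 68 mm across, 135 mm high. Origin: centre of its underside. Not to be moved.
- tube_rack: Wooden rack of six stoppered test tubes on the bench to the right (-y) of the photometer, about 294 (its x) x 62 x 183 mm high. Origin: centre of its underside. Not to be moved.

How it is judged:
By the outcome, as a careful person would: the job done as asked, in the order asked, and still so for the second after the job is handed in, with the robot touching nothing.
It also fails if it takes over 45 s, if anything falls off the work surface, if the arm or the gripper's body presses on something with over 40 N, if the wrist force passes 120 N, or if a joint passes its speed limit or range.

## Working session

There is one attempt and no reset: what is moved stays moved. The work goes in short steps, Python scripts to look and compute and a shell command to move; the robot and the scene stay as the last step left them, time stands still between calls to the robot, and variables do not carry over. Pictures are saved under pics/ and viewed, at most 10 in all, crops included, and the job is handed in when it is done.

```bash
mkdir -p pics; ls; python3 - <<'E'
from cell import *
import cv2,numpy as np
for n in ["side","top"]:
    im=capture(n); cv2.imwrite(f"pics/{n}0.png",im[:,:,::-1]); 
    p=camera_params(n); print(n,{k:np.round(v,4).tolist() for k,v in p.items()})
print(np.round(camera_params("wrist")["T_tool_cam"],4).tolist())
o=get_obs(); print(o)
E
```

```text
pics
side {'fx': 375.7718, 'fy': 375.7718, 'cx': 258.2469, 'cy': 194.3505, 'R': [[-0.8982, -0.4396, -0.0031], [-0.3368, 0.6927, -0.6378], [0.2825, -0.5718, -0.7702]], 't': [0.5486, 0.3165, 0.7767]}
top {'fx': 429.3043, 'fy': 429.3043, 'cx': 261.3433, 'cy': 190.0176, 'R': [[0.0009, -0.9998, 0.0184], [-0.9848, -0.0041, -0.1739], [0.1739, -0.0179, -0.9846]], 't': [-0.0488, 0.6394, 0.9512]}
[[0.0016, -0.945, -0.3271, 0.0851], [1.0, 0.0018, -0.0004, 0.0003], [0.0009, -0.3271, 0.945, -0.1238], [0.0, 0.0, 0.0, 1.0]]
{'clock': 0.1, 'joint_positions': array([-1.14003055e+00,  2.60616999e-01, -1.39265245e-01,  1.17274513e+00,
        1.53783286e-06,  1.57082126e+00]), 'qvel': array([-1.62057982e-03,  7.17052459e-04,  1.55422847e-03, -2.20926000e-04,
       -3.93885378e-04, -1.96596034e-05]), 'effort': array([ 1.97552304e-04, -4.06509089e+01,  2.54527795e+01,  1.01545779e-02,
        4.62229124e-06, -8.98439936e-06]), 'eef_pos': array([ 0.21896799, -0.47648426,  0.24953931]), 'orientation': array([-3.13976160e+00, -1.49217372e-06,  4.30740840e-01]), 'force': array([-0.15077408, -0.07682465,  0.29661597]), 'torque': array([ 0.02569575,  0.08328935, -0.01057722]), 'finger_force': 0.0, 'grip_width': 1.0031781566204296}
```

View pics/side0.png

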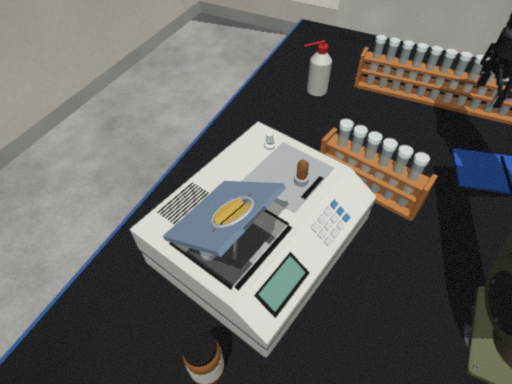

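View pics/top0.png

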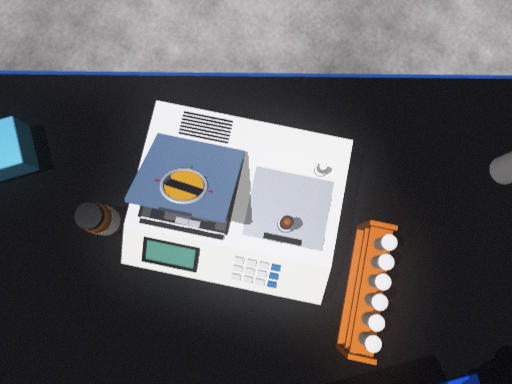

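The side view shows the cover open about half way. Its corners are near (167,238), (228,250), (285,185) and (205,182), and the yellow disc is at (233,211). In the top view the cover corners are near (128,185), (226,220), (245,153) and (148,138), with the disc at (184,186) and the deck's rear corners at (157,104) and (352,135). Next I triangulate these points.

```bash
cat > h.py <<'E'
import numpy as np,cv2
from cell import *
def cam(n,obs=None):
    p=camera_params(n); K=np.array([[p['fx'],0,p['cx']],[0,p['fy'],p['cy']],[0,0,1]])
    if n=='wrist':
        from scipy.spatial.transform import Rotation as Ro
        T=np.eye(4);T[:3,:3]=Ro.from_euler('xyz',obs['orientation']).as_matrix();T[:3,3]=obs['eef_pos']
        M=np.linalg.inv(T@np.array(p['T_tool_cam'])); return K,M[:3,:3],M[:3,3]
    return K,np.array(p['R']),np.array(p['t'])
def ray(c,uv):
    K,R,t=c; d=R.T@np.linalg.solve(K,[uv[0],uv[1],1]); return -R.T@t,d/np.linalg.norm(d)
def onz(c,uv,z):
    o,d=ray(c,uv); return o+d*(z-o[2])/d[2]
def tri(c1,u1,c2,u2):
    o1,d1=ray(c1,u1);o2,d2=ray(c2,u2)
    s=np.linalg.lstsq(np.c_[d1,-d2],o2-o1,rcond=None)[0]
    a=o1+s[0]*d1;b=o2+s[1]*d2; return (a+b)/2,np.linalg.norm(a-b)
def proj(c,X):
    K,R,t=c; q=K@(R@X+t); return q[:2]/q[2]
def big(m):
    cs=cv2.findContours(m,cv2.RETR_EXTERNAL,cv2.CHAIN_APPROX_NONE)[0]; return max(cs,key=cv2.contourArea)
E
python3 - <<'E'
from h import *
np.set_printoptions(precision=4,suppress=True)
C={n:cam(n) for n in('side','top')};Q={};D={}
for n in C:
    im=cv2.imread(f'pics/{n}0.png');hsv=cv2.cvtColor(im,cv2.COLOR_BGR2HSV)
    m=cv2.inRange(hsv,(100,80,60),(120,190,200)); 
    m=cv2.morphologyEx(m,cv2.MORPH_OPEN,np.ones((3,3)))
    m[:, 330:]=0
    c=big(m); h=cv2.convexHull(c); print(n,cv2.contourArea(c))
    for e in (3,5,8,12):
        a=cv2.approxPolyDP(h,e,True)[:,0]; print(e,a.tolist())
    y=big(cv2.inRange(hsv,(15,140,120),(32,255,255))); 
    print('disc',cv2.minAreaRect(cv2.convexHull(y)))
    print(hsv[200,150],hsv[225,190])
E
```

```text
side 555.0
3 [[120, 226], [0, 363]]
5 [[120, 226], [0, 363]]
8 [[120, 226], [0, 363]]
12 [[120, 226], [0, 363]]
disc ((231.42306518554688, 210.88458251953125), (15.808956146240234, 37.442264556884766), 56.3099365234375)
[135  16  31] [105  63 149]
top 6781.0
3 [[158, 134], [242, 153], [224, 221], [125, 201]]
5 [[158, 134], [242, 153], [224, 221], [125, 201]]
8 [[158, 134], [242, 153], [224, 221], [125, 201]]
12 [[158, 134], [242, 153], [224, 221], [125, 201]]
disc ((187.61631774902344, 177.49156188964844), (33.785545349121094, 12.517979621887207), 17.650123596191406)
[109  87 168] [125  13 214]
```

```bash
python3 - <<'E'
import cv2,numpy as np
a=cv2.imread('pics/top0.png')[125:245,115:255];b=cv2.imread('pics/side0.png')[165:285,155:295]
r=lambda x:cv2.resize(x,(400,343),interpolation=cv2.INTER_CUBIC)
r=lambda x:cv2.resize(x,None,fx=2.85,fy=2.85,interpolation=cv2.INTER_CUBIC)
o=np.hstack([r(a),r(b)]);print(o.shape);cv2.imwrite('pics/c1.png',o)
E
```

```text
(342, 798, 3)
```

View pics/c1.png

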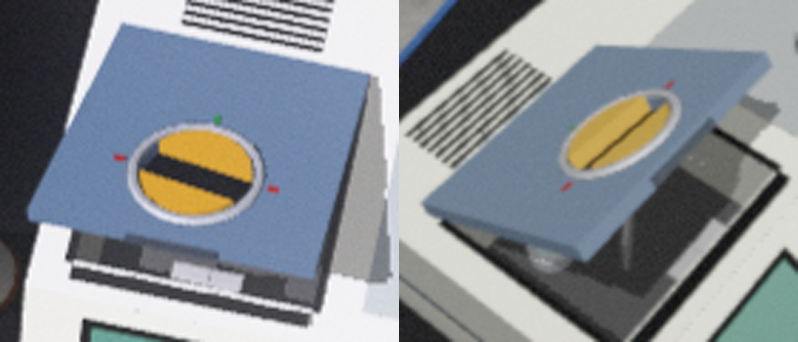

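The crop shows the top-face corners clearly. In the top view they are rear-left (123,24), rear-right (370,73), front-right (317,269) and front-left (30,211). In the side view they are (25,205), (198,45), (371,55) and (181,248).

```bash
python3 - <<'E'
from h import *
np.set_printoptions(precision=4,suppress=True)
C={n:cam(n) for n in('side','top')}
f=lambda p,o:np.array(p)/2.85+o-0.3
N=['RL','RR','FR','FL','ringc']
T=[f(p,(115,125)) for p in [(123,24),(370,73),(317,269),(30,211),(196,174)]]
S=[f(p,(155,165)) for p in [(25,205),(198,45),(371,55),(181,248),(221,134)]]
P=[]
for n,a,b in zip(N,T,S):
    X,e=tri(C['top'],a,C['side'],b);P.append(X);print(n,X,e)
P=np.array(P)
for i in range(4):print('len',np.linalg.norm(P[i]-P[(i+1)%4]))
x=(P[0]+P[1]-P[2]-P[3])/2; y=(P[0]+P[3]-P[1]-P[2])/2
print('tilt',np.arctan2(-x[2],np.hypot(x[0],x[1])),'yaw',np.arctan2(x[1],x[0]),np.arctan2(y[1],y[0])-np.pi/2,'mid',P[:4].mean(0))
for uv in [(157,104),(352,135)]: print('deck',onz(C['top'],uv,.15))
o=get_obs();print(o['clock'])
E
```

```text
RL [0.741  0.1751 0.1621] 0.005101945506898984
RR [ 0.7038 -0.01    0.1642] 0.004555051929056543
FR [0.546  0.0209 0.2627] 0.005477914932381489
FL [0.5841 0.2064 0.2642] 0.0030668136046611907
ringc [0.6144 0.1053 0.2354] 0.002582090807397092
len 0.18885732807002753
len 0.1885671502941154
len 0.1893252210108368
len 0.18979021731146867
tilt 0.558807712585254 yaw -0.19502085605513103 -0.20020133501279314 mid [0.6437 0.0981 0.2133]
deck [0.8137 0.1836 0.15  ]
deck [ 0.7459 -0.2434  0.15  ]
0.1
```

```bash
python3 -m jog '[[[0,0,-1],[0,0,1],1],[[0,0,-1],[0,0,1],1],[[0,0,-1],[0,0,1],1],[[0,0,-1],[0,0,1],1]]'; python3 -c "
from cell import *;o=get_obs();print(o['joint_positions'],o['eef_pos'],o['orientation'])"
```

```text
clock: 0.5
eef_pos: [0.2191, -0.4766, 0.3508]
orientation: [-3.141, 0.001, -0.175]
force: [0.2, -1.0, -0.2]
grip_width: 0.328
finger_force: 0.0
[-1.14001109e+00  2.39403071e-01  9.34778763e-02  1.42609571e+00
 -3.66536876e-06  2.17701512e+00] [ 0.2190532  -0.47664898  0.3507677 ] [-3.14058837e+00  7.00733372e-04 -1.75433198e-01]
```

```bash
python3 -m jog '[[[0,0,0],[0,0,-1],1],[[0,0,0],[0,0,-1],1],[[0,0,0],[0,0,-1],1],[[0,0,0],[0,0,-1],1],[[0,0,0],[0,0,-1],1],[[0,0,0],[0,0,-1],1],[[0,0,0],[0,0,-1],1],[[0,0,0],[0,0,-1],1],[[0,0,0],[0,0,-1],1],[[0,0,0],[0,0,-1],1]]'; python3 -m jog '[[[0,0,0],[0,0,-1],1],[[0,0,0],[0,0,-1],1],[[0,0,0],[0,0,-1],1],[[0,0,0],[0,0,-1],1],[[0,0,0],[0,0,-1],1],[[0,0,0],[0,0,-1],1],[[0,0,0],[0,0,-1],1],[[0,0,0],[0,0,-1],1],[[0,0,0],[0,0,-1],1],[[0,0,0],[0,0,-1],1]]';python3 -m jog '[[[0,0,0],[0,0,-0.76],1],[[0,0,0],[0,0,0],1]]'
```

```text
clock: 1.5
eef_pos: [0.2191, -0.4768, 0.3498]
orientation: [-3.141, -0.001, 1.337]
force: [0.9, 0.7, -0.9]
grip_width: 0.0
finger_force: 0.0
clock: 2.5
eef_pos: [0.2191, -0.4768, 0.3498]
orientation: [3.141, -0.001, 2.837]
force: [-0.7, -0.5, 0.5]
grip_width: 0.001
finger_force: 0.0
clock: 2.7
eef_pos: [0.2191, -0.4768, 0.3498]
orientation: [3.141, -0.001, 2.944]
force: [0.0, -0.3, -0.2]
grip_width: -0.001
finger_force: 0.0
```

```bash
python3 -m jog '[[[-0.35,1,0],[0,0,0],1],[[-0.35,1,0],[0,0,0],1],[[-0.35,1,0],[0,0,0],1],[[-0.35,1,0],[0,0,0],1],[[-0.35,1,0],[0,0,0],1],[[-0.35,1,0],[0,0,0],1],[[-0.35,1,0],[0,0,0],1],[[-0.35,1,0],[0,0,0],1],[[-0.35,1,0],[0,0,0],1],[[-0.35,1,0],[0,0,0],1]]'; python3 -m jog '[[[-0.35,1,0],[0,0,0],1],[[-0.35,1,0],[0,0,0],1],[[-0.35,1,0],[0,0,0],1],[[-0.35,1,0],[0,0,0],1],[[-0.35,1,0],[0,0,0],1],[[-0.35,1,0],[0,0,0],1],[[-0.35,1,0],[0,0,0],1],[[-0.35,1,0],[0,0,0],1],[[-0.35,1,0],[0,0,0],1],[[-0.35,1,0],[0,0,0],1]]';python3 -m jog '[[[-0.35,1,0],[0,0,0],1],[[-0.35,1,0],[0,0,0],1],[[-0.35,1,0],[0,0,0],1],[[-0.35,1,0],[0,0,0],1],[[-0.35,1,0],[0,0,0],1],[[-0.35,1,0],[0,0,0],1],[[-0.35,1,0],[0,0,0],1],[[-0.35,1,0],[0,0,0],1],[[-0.1,0.6,0],[0,0,0],1],[[0,0,0],[0,0,0],1]]'
python3 - <<'E'
from h import *
o=get_obs();print(o['eef_pos'],o['orientation'],o['joint_positions'])
im=capture('wrist');cv2.imwrite('pics/w1.png',im[:,:,::-1])
im=capture('side');cv2.imwrite('pics/s1.png',im[:,:,::-1])
a=cv2.resize(cv2.imread('pics/w1.png'),(400,300));b=cv2.resize(cv2.imread('pics/s1.png')[125:305,120:360],(400,300))
cv2.imwrite('pics/c2.png',np.hstack([a,b]))
E
```

```text
clock: 3.7
eef_pos: [0.3542, -0.2479, 0.3501]
orientation: [3.141, -0.0, 2.942]
force: [0.2, -0.0, -0.3]
grip_width: 0.001
finger_force: 0.0
clock: 4.7
eef_pos: [0.4889, -0.0199, 0.3501]
orientation: [-3.141, -0.0, 2.942]
force: [0.8, 0.4, 0.0]
grip_width: 0.004
finger_force: 0.0
clock: 5.7
eef_pos: [0.602, 0.1773, 0.3492]
orientation: [-3.141, -0.001, 2.945]
force: [-0.4, -0.3, 0.1]
grip_width: -0.004
finger_force: 0.0
[0.60202076 0.17728817 0.349248  ] [-3.14121483e+00 -1.25013280e-03  2.94549885e+00] [2.86274947e-01 4.35868180e-01 3.80569582e-01 1.51678048e+00
 2.45198764e-04 4.82368357e-01]
```

View pics/c2.png

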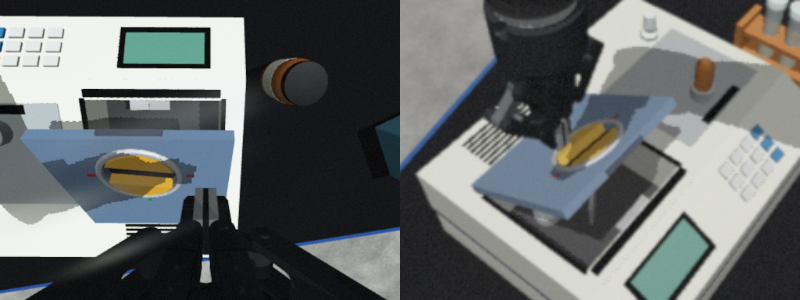

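The wrist view shows the cover's edges parallel to the image and the shut fingers about 70 mm to the left of centre. That puts them over the bare left part of the cover, clear of the ring.

```bash
python3 -m jog '[[[0,0,1],[0,0,0],1],[[0,0,1],[0,0,0],1],[[0,0,0.6],[0,0,0],1],[[0.1,0,0.3],[0,0,0],1],[[0.15,0,0.3],[0,0,0],1],[[0.15,0,0.3],[0,0,0],1]]'; python3 -m jog '[[[0.2,0,0.4],[0,0,0],1],[[0.2,0,0.4],[0,0,0],1],[[0.15,0,0.4],[0,0,0],1]]'
```

```text
clock: 6.4
eef_pos: [0.5919, 0.1772, 0.2636]
orientation: [3.141, 0.002, 2.944]
force: [-0.5, -1.1, 1.0]
grip_width: -0.002
finger_force: 0.5
clock: 6.7
eef_pos: [0.5784, 0.1805, 0.2332]
orientation: [3.141, 0.002, 2.945]
force: [0.5, 0.4, 0.4]
grip_width: -0.004
finger_force: 0.4
```

```bash
python3 -m jog '[[[0.1,0,0.4],[0,0,0],1],[[0.1,0,0.3],[0,0,0],1],[[0.05,0,0.3],[0,0,0],1],[[0,0,0],[0,0,0],1]]'; python3 - <<'E'
from h import *
o=get_obs();print(o['eef_pos'],o['force'])
cv2.imwrite('pics/s2.png',cv2.resize(capture('side')[125:305,120:360],(800,600))[:,:,::-1])
E
```

```text
clock: 7.1
eef_pos: [0.5715, 0.1815, 0.2065]
orientation: [-3.141, -0.002, 2.945]
force: [-0.7, 0.6, -0.4]
grip_width: -0.002
finger_force: 0.0
[0.57145896 0.18149449 0.20647034] [-0.65222364  0.59892455 -0.41050038]
```

View pics/s2.png

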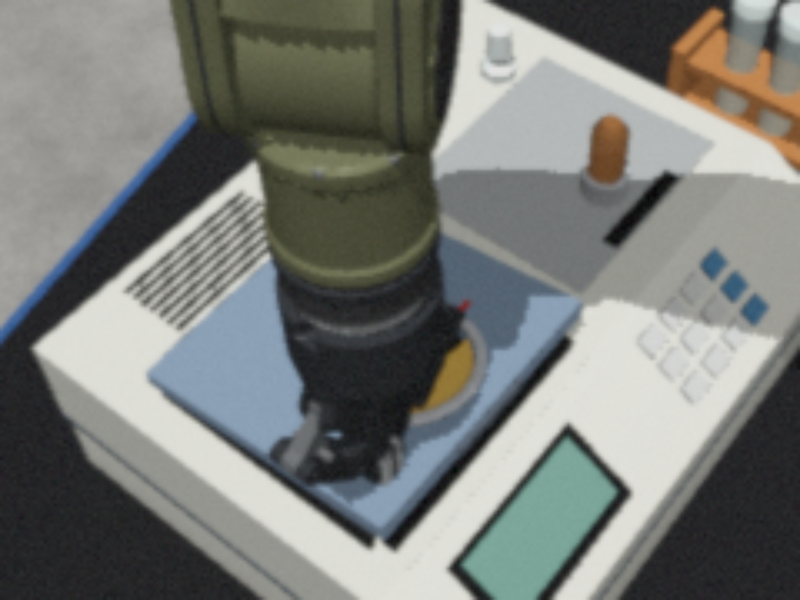

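The cover follows the fingertip and is nearly down. A dark gap still shows under the front edge, about (480,440).

```bash
python3 -m jog '[[[0,0,0.2],[0,0,0],1],[[0,0,0.2],[0,0,0],1],[[0,0,0.15],[0,0,0],1]]'; python3 -m jog '[[[0,0,0.1],[0,0,0],1],[[0,0,0.1],[0,0,0],1],[[0,0,0],[0,0,0],1]]'; python3 -c "
from cell import *;o=get_obs();print(o['eef_pos'],o['force'],o['torque'])"
```

```text
clock: 7.45
eef_pos: [0.5724, 0.1817, 0.1937]
orientation: [3.141, -0.0, 2.945]
force: [0.2, 0.3, 0.4]
grip_width: -0.002
finger_force: 0.4
clock: 7.75
eef_pos: [0.5722, 0.1815, 0.1886]
orientation: [-3.141, -0.0, 2.945]
force: [-0.5, 0.9, -0.4]
grip_width: -0.002
finger_force: 0.0
[0.57223006 0.181498   0.1886174 ] [-0.50019129  0.85243744 -0.35498393] [-0.02906475 -0.0323022  -0.04692839]
```

```bash
python3 -m jog '[[[0,0,0.1],[0,0,0],1],[[0,0,0.05],[0,0,0],1]]'; python3 -m jog '[[[0,0,0.06],[0,0,0],1],[[0,0,0],[0,0,0],1]]';python3 -m jog '[[[0,0,0.06],[0,0,0],1],[[0,0,0],[0,0,0],1]]'
```

```text
clock: 7.95
eef_pos: [0.5724, 0.1817, 0.1857]
orientation: [3.141, 0.0, 2.945]
force: [-3.1, -0.7, 5.4]
grip_width: -0.004
finger_force: 2.7
clock: 8.15
eef_pos: [0.5724, 0.1817, 0.1846]
orientation: [3.141, 0.001, 2.945]
force: [-1.2, -0.1, 4.4]
grip_width: 0.003
finger_force: 2.4
clock: 8.35
eef_pos: [0.5723, 0.1817, 0.184]
orientation: [3.141, 0.001, 2.945]
force: [-3.1, -1.3, 8.9]
grip_width: 0.001
finger_force: 4.7
```

```bash
python3 -m jog '[[[0,0,0.05],[0,0,0],1],[[0,0,0],[0,0,0],1]]';python3 -m jog '[[[0,0,0.05],[0,0,0],1],[[0,0,0],[0,0,0],1]]'
```

```text
clock: 8.55
eef_pos: [0.5724, 0.1817, 0.1839]
orientation: [3.14, 0.002, 2.945]
force: [-4.9, -1.7, 14.9]
grip_width: -0.0
finger_force: 7.4
clock: 8.75
eef_pos: [0.5724, 0.1818, 0.1837]
orientation: [3.14, 0.003, 2.945]
force: [-6.6, -2.2, 20.9]
grip_width: -0.003
finger_force: 10.2
```

```bash
python3 -m jog '[[[0,0,-0.4],[0,0,0],1],[[0,0,-1],[0,0,0],1],[[0,0,-1],[0,0,0],1],[[0.5,-1,-0.6],[0,0,0],1],[[0.5,-1,0],[0,0,0],1],[[0,0,0],[0,0,0],0.3],[[0,0,0],[0,0,0],0.3],[[0,0,0],[0,0,0],0.3]]'
python3 - <<'E'
from h import *
o=get_obs();print(o['eef_pos'],o['orientation'],o['grip_width'])
np.save('w2.npy',np.r_[o['eef_pos'],o['orientation']])
im=capture('wrist');cv2.imwrite('pics/w2.png',im[:,:,::-1])
E
```

```text
clock: 9.55
eef_pos: [0.5386, 0.1379, 0.2545]
orientation: [3.141, 0.0, 2.945]
force: [-0.6, 0.3, -0.3]
grip_width: 0.35
finger_force: 0.0
[0.53857279 0.13793471 0.25450162] [3.14127292e+00 1.37983224e-04 2.94497736e+00] 0.35024916493080616
```

View pics/w2.png

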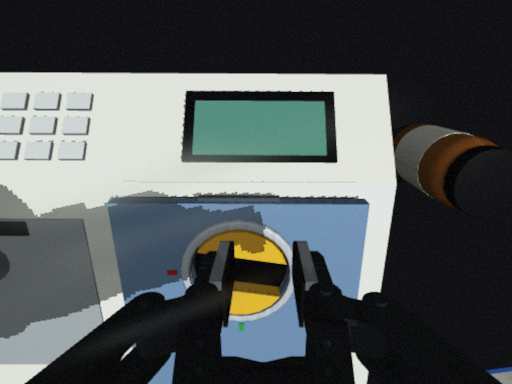

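The view shows the cover down, with its front corners at (110,203) and (368,205). The ring runs from column 182 to 301 and row 222 to 320, and the slot lies side to side at about row 268. The open fingers stand in front of it.

```bash
python3 - <<'E'
from h import *
np.set_printoptions(precision=4,suppress=True)
w=np.load('w2.npy');c=cam('wrist',dict(eef_pos=w[:3],orientation=w[3:]))
im=cv2.imread('pics/w2.png');hsv=cv2.cvtColor(im,cv2.COLOR_BGR2HSV)
A=onz(c,(110,203),.1647);B=onz(c,(368,205),.1647)
print(A,B,np.linalg.norm(A-B),'mid',(A+B)/2)
u=np.array([.981,-.194,0]);v=np.array([.194,.981,0])
print('slot from edge',(A+B)/2+.058*u)
l=onz(c,(182,270),.1685);r=onz(c,(301,270),.1685);t=onz(c,(241,221.5),.1685);b=onz(c,(241,320),.1685)
print('ring',(l+r)/2,np.linalg.norm(l-r),(t+b)/2,np.linalg.norm(t-b))
m=cv2.inRange(hsv,(15,120,60),(32,255,255));cs=[k for k in cv2.findContours(m,0,1)[0] if cv2.contourArea(k)>60]
for k in cs: print(cv2.boundingRect(k),cv2.contourArea(k))
m=hsv[:,:,2]
for x in range(236,292,6): print(x,im[250:292:2,x].max(1))
for uv in [(172,272),(241,326)]:print('mark',onz(c,uv,.1647))
E
```

```text
[0.5156 0.0291 0.1647] [0.5538 0.2139 0.1647] 0.18866244390631942 mid [0.5347 0.1215 0.1647]
slot from edge [0.5916 0.1102 0.1647]
ring [0.5872 0.1119 0.1685] 0.09227869915513864 [0.5904 0.1108 0.1685] 0.08886078360739272
(229, 281, 51, 34) 1237.0
(197, 229, 90, 36) 1612.0
236 [225 224 222 223  67   6  11  11   6  11  12  12  13  13  17  23 108 109
 109  96 107]
242 [160 224 224 226 187  11  14   9  11   5  10  13  14  19  16  21  85 103
 105 106 100]
248 [128 176 224 224 223  13   4   8   7   9  17  11  13  11  19  22  54 105
 107 100  94]
254 [129 133 222 223 222 133  13  11   6  16   9  21  16  20  14  21  29 108
 105 105 102]
260 [133 177 224 226 224 202   9  12  14   7  13  15  15  17  20  25  23  71
 106 106 109]
266 [223 223 224 225 224 225  68   7  16   5  16  14  19  16  20  25  22  27
 106 104 106]
272 [225 222 222 224 225 224 186  11  13  12  18  16  17  16  20  21  15  15
  95 107 104]
278 [203 222 223 226 223 222 224  13  14  14  11  20  18  22  16  13  13   2
  42  85  93]
284 [196 163  79  69 130 199 223 134  11  16  10  17  19  32  48  55  57  57
  60  75  75]
290 [201 206 206 205 199 198 197 194 185 162 151 149 160 159 159 166 185 195
 194 196 196]
mark [0.5807 0.0568 0.1647]
mark [0.643  0.0989 0.1647]
```

```bash
python3 -m jog '[[[-0.75,-0.25,0],[0,0,0],0.44],[[-0.75,-0.25,0],[0,0,0],0.44],[[-0.7,-0.15,0],[0,0,0],0.44],[[0,0,0.6],[0,0,1],0.44],[[0,0,0.8],[0,0,0],0.44],[[0,0,0.8],[0,0,0],0.44],[[0,0,0],[0,0,0],0.44]]'
python3 - <<'E'
from h import *
o=get_obs();print(o['eef_pos'],o['orientation'],o['grip_width'],o['joint_positions'])
np.save('w3.npy',np.r_[o['eef_pos'],o['orientation']])
im=capture('wrist');cv2.imwrite('pics/w3.png',cv2.resize(im[150:384,130:400],None,fx=2.5,fy=2.5)[:,:,::-1])
E
```

```text
clock: 10.3
eef_pos: [0.5872, 0.111, 0.1963]
orientation: [-3.138, -0.006, 2.795]
force: [-0.8, -0.0, 0.4]
grip_width: 0.278
finger_force: 0.0
[0.58720414 0.11101802 0.19628872] [-3.13848504 -0.00555612  2.79546052] 0.2782351959648445 [ 1.86782861e-01  4.14133585e-01 -5.08707368e-02  1.11215646e+00
  1.46057428e-04  5.32905898e-01]
```

View pics/w3.png

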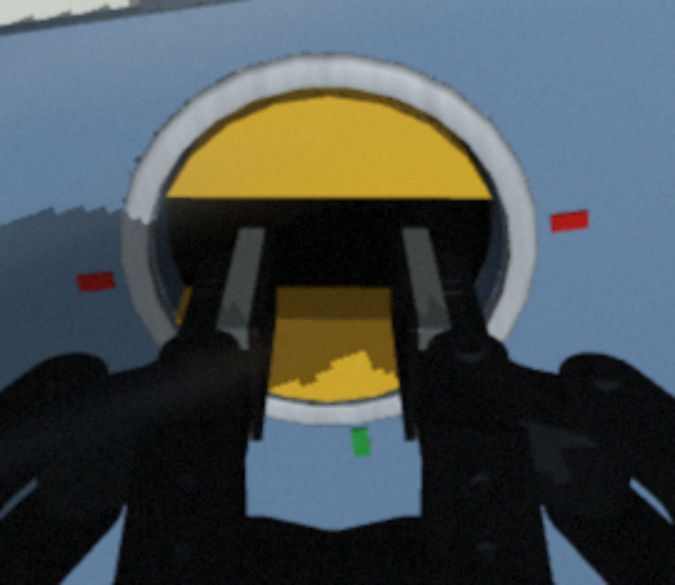

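The slot lies parallel to the jaw line. Its front edge is at crop row 199, its rear edge at row 288 and its centre at column 328. The fingers are centred on column 334, with their tips' front edge at row 228.

```bash
python3 - <<'E'
from h import *
np.set_printoptions(precision=4,suppress=True)
w=np.load('w3.npy');c=cam('wrist',dict(eef_pos=w[:3],orientation=w[3:]))
x=np.array([np.cos(w[5]),np.sin(w[5]),0]);y=np.array([np.sin(w[5]),-np.cos(w[5]),0])
f=lambda p:np.array(p)/2.5+(130,150)
for p in [(328,199),(328,288),(166,199),(491,199)]:
    P=onz(c,f(p),.1685)-w[:3];print(p,'tool x,y',P@x,P@y)
for tz in(.013,.016,.019,.022):
    print(tz,[(proj(c,w[:3]+x*a+np.array([0,0,-tz]))-(130,150))*2.5 for a in(.011,-.011)])
E
```

```text
(328, 199) tool x,y 0.01017411419724004 -0.0004919272142241147
(328, 288) tool x,y -0.011634106400651352 -0.0004955417711504343
(166, 199) tool x,y 0.010070284658831096 -0.03515174702630669
(491, 199) tool x,y 0.010278448143526658 0.03433627133109804
0.013 [array([329.8965, 227.9646]), array([329.8308, 324.4478])]
0.016 [array([329.9851, 220.9045]), array([329.9167, 316.0094])]
0.019 [array([330.0704, 214.0975]), array([329.9996, 307.8604])]
0.022 [array([330.1528, 207.53  ]), array([330.0797, 299.9863])]
```

Rows 288–318 are the slot's shaded rear wall, so the opening runs from row 199 to 318 (29 mm, as expected). Its centre is 4–5 mm along −x of the tool. I correct for that and go in.

```bash
python3 -m jog '[[[-0.18,0,0],[0,0,0],0.44],[[0,0,0.3],[0,0,0],0.44],[[0,0,0.2],[0,0,0],0.44],[[0,0,0],[0,0,0],0.44]]'; python3 -m jog '[[[0,0,0.15],[0,0,0],0.44],[[0,0,0.1],[0,0,0],0.44],[[0,0,0],[0,0,0],0.44]]'
```

```text
clock: 10.75
eef_pos: [0.5926, 0.1092, 0.1867]
orientation: [-3.141, -0.001, 2.795]
force: [-0.8, 0.4, 0.2]
grip_width: 0.28
finger_force: 0.0
clock: 11.05
eef_pos: [0.5927, 0.1092, 0.1807]
orientation: [-3.141, -0.001, 2.795]
force: [0.8, 0.2, 0.2]
grip_width: 0.277
finger_force: 0.0
```

```bash
python3 -m jog '[[[0,0,0.12],[0,0,0],0.44],[[0,0,0],[0,0,0],0.44]]'; python3 -m jog '[[[0,0,0.08],[0,0,0],0.44],[[0,0,0],[0,0,0],0.44]]'
```

```text
clock: 11.25
eef_pos: [0.5928, 0.1093, 0.1777]
orientation: [-3.141, -0.0, 2.795]
force: [-0.5, 0.8, -0.2]
grip_width: 0.281
finger_force: 0.0
clock: 11.45
eef_pos: [0.5932, 0.1093, 0.1762]
orientation: [3.141, 0.0, 2.795]
force: [-0.1, -0.6, -0.3]
grip_width: 0.278
finger_force: 0.2
```

```bash
python3 -m jog '[[[0,0,0.08],[0,0,0],0.44],[[0,0,0],[0,0,0],0.44]]'; python3 -m jog '[[[0,0,0],[0,0,0.7],0.44],[[0,0,0],[0,0,0.7],0.44],[[0,0,0],[0,0,0.7],0.44],[[0,0,0],[0,0,0],0.44]]';  python3 -c "
from cell import *;o=get_obs();print(o['eef_pos'],o['force'],o['torque'])"
```

```text
clock: 11.65
eef_pos: [0.5932, 0.1093, 0.1751]
orientation: [3.141, 0.001, 2.795]
force: [-2.5, 0.6, 6.1]
grip_width: 0.28
finger_force: 3.0
clock: 12.05
eef_pos: [0.5932, 0.1082, 0.1751]
orientation: [-3.141, 0.002, 2.477]
force: [-2.0, -2.7, 5.5]
grip_width: 0.28
finger_force: 3.1
[0.59316168 0.10816522 0.17510531] [-2.04626368 -2.6894648   5.5211132 ] [-0.64373815  0.39502284  0.00455117]
```

```bash
python3 -m jog '[[[0,0,-0.12],[0,0,0],0.44],[[0,0,0],[0,0,0.7],0.44],[[0,0,0],[0,0,0.7],0.44],[[0,0,0],[0,0,0.7],0.44],[[0,0,0],[0,0,0.7],0.44],[[0,0,0],[0,0,0],0.44]]'; python3 -c "
from cell import *;o=get_obs();print(o['eef_pos'],o['force'],o['torque'])"
```

```text
clock: 12.65
eef_pos: [0.593, 0.1099, 0.177]
orientation: [3.141, -0.001, 2.061]
force: [-0.4, 2.2, 0.9]
grip_width: 0.28
finger_force: 0.6
[0.59295371 0.10988314 0.1770219 ] [-0.4445741   2.20984204  0.9228722 ] [0.24451275 0.07174767 0.08543069]
```

```bash
python3 -m jog '[[[0,0,0],[0,0,0.7],0.44],[[0,0,0],[0,0,0.7],0.44],[[0,0,0],[0,0,0.7],0.44],[[0,0,0],[0,0,0],0.44]]';  python3 -c "
from cell import *;o=get_obs();print(o['force'],o['torque'])"; python3 -m jog '[[[0,0,0],[0,0,0.7],0.44],[[0,0,0],[0,0,0.7],0.44],[[0,0,0],[0,0,0.7],0.44],[[0,0,0],[0,0,0],0.44]]';  python3 -c "
from cell import *;o=get_obs();print(o['force'],o['torque'])"
```

```text
clock: 13.05
eef_pos: [0.5932, 0.1096, 0.177]
orientation: [3.141, -0.001, 1.747]
force: [-0.7, 0.6, -0.5]
grip_width: 0.28
finger_force: 0.5
[-0.7215843   0.55989443 -0.47313261] [ 0.18863055 -0.05808134  0.02907955]
clock: 13.45
eef_pos: [0.5932, 0.1094, 0.1768]
orientation: [3.142, -0.0, 1.433]
force: [0.1, 0.2, -0.1]
grip_width: 0.277
finger_force: 0.3
[ 0.06829479  0.24561524 -0.092214  ] [ 0.14617436 -0.06357179  0.04312868]
```

```bash
python3 -m jog '[[[0,0,0],[0,0,0.7],0.44],[[0,0,0],[0,0,0.5],0.44],[[0,0,0],[0,0,0],0.44]]';  python3 -c "
from cell import *;o=get_obs();print(o['force'],o['torque'])"; python3 -m jog '[[[0,0,0],[0,0,0.4],0.44],[[0,0,0],[0,0,0],0.44]]';  python3 -c "
from cell import *;o=get_obs();print(o['force'],o['torque'])"
```

```text
clock: 13.75
eef_pos: [0.5929, 0.1089, 0.1767]
orientation: [-3.141, 0.001, 1.254]
force: [0.4, 0.0, -1.1]
grip_width: 0.277
finger_force: 0.6
[ 0.36897895  0.04113781 -1.06464228] [-0.05150696 -0.12647601  0.06267887]
clock: 13.95
eef_pos: [0.5928, 0.1087, 0.1768]
orientation: [-3.141, 0.001, 1.193]
force: [0.4, -0.4, -1.1]
grip_width: 0.276
finger_force: 1.6
[ 0.35958071 -0.40976219 -1.1249133 ] [-0.31034177 -0.10876224  0.05121606]
```

```bash
for i in 1; do python3 -m jog '[[[0,0,0],[0,0,0.4],0.44],[[0,0,0],[0,0,0],0.44]]';  python3 -c "
from cell import *;o=get_obs();print(o['force'],o['torque'])"; done; python3 - <<'E'
from h import *
o=get_obs();np.save('w4.npy',np.r_[o['eef_pos'],o['orientation']])
im=capture('wrist');cv2.imwrite('pics/w4.png',cv2.resize(im[150:384,130:400],None,fx=2.5,fy=2.5)[:,:,::-1])
E
```

```text
clock: 14.15
eef_pos: [0.5928, 0.1086, 0.1768]
orientation: [3.142, 0.002, 1.133]
force: [0.7, -1.7, -2.4]
grip_width: 0.279
finger_force: 1.5
[ 0.70830393 -1.69857184 -2.42801884] [-0.49492232 -0.07494359  0.03941991]
```

View pics/w4.png

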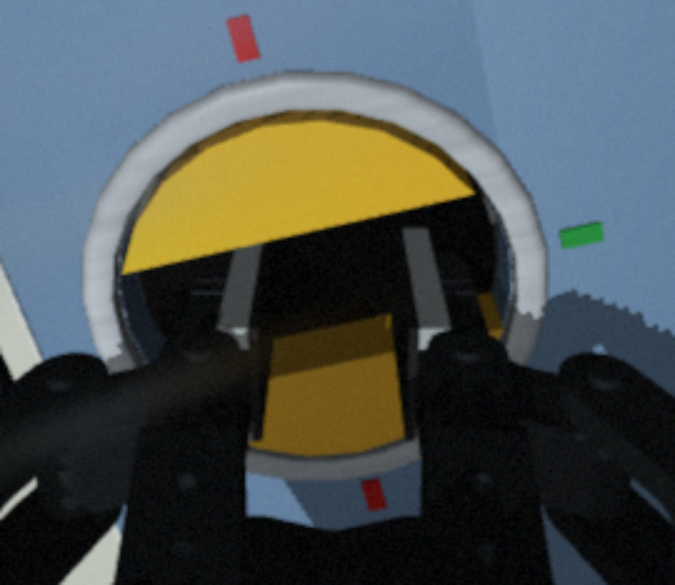

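The slot's front edge now runs from (123,273) to (475,194), the green mark is at (582,235) and the red ones at (243,38) and (373,495). I compute the slot's angle from these.

```bash
python3 - <<'E'
from h import *
w=np.load('w4.npy');c=cam('wrist',dict(eef_pos=w[:3],orientation=w[3:]))
f=lambda p:np.array(p)/2.5+(130,150)
a,b=[onz(c,f(p),.1685) for p in[(123,273),(475,194)]];d=b-a
r1,r2=[onz(c,f(p),.1647) for p in[(243,38),(373,495)]];e=r1-r2;g=onz(c,f((582,235)),.1647)
ctr=(r1+r2)/2
A=lambda q:np.arctan2(q[1],q[0])
print(np.linalg.norm(d),'slot dir',A(d),'red dir',A(e),'green dir',A(g-ctr),'ctr',ctr,'tcp',w[:3], 'photometer x dir -0.197')
for p in[(328,228),(390,315)]: print(onz(c,f(p),.1685))
E
```

```text
0.0689959489107794 slot dir -0.18983989086228642 red dir 1.3694250420909186 green dir -0.1968185900375618 ctr [0.58967217 0.10821092 0.1647    ] tcp [0.59277123 0.10858991 0.17682132] photometer x dir -0.197
[0.59892882 0.12181815 0.1685    ]
[0.60185991 0.09930495 0.1685    ]
```

```bash
python3 -m jog '[[[0,0,0],[0,0,0.5],0.44],[[0,0,0],[0,0,0],0.44]]';  python3 -c "
from cell import *;o=get_obs();print(o['torque'],o['effort'][5])";python3 -m jog '[[[0,0,0],[0,0,0.5],0.44],[[0,0,0],[0,0,0],0.44]]';  python3 -c "
from cell import *;o=get_obs();print(o['torque'],o['effort'][5])"; python3 - <<'E'
from h import *
o=get_obs();np.save('w5.npy',np.r_[o['eef_pos'],o['orientation']])
im=capture('wrist');cv2.imwrite('pics/w5.png',cv2.resize(im[150:384,130:400],None,fx=2.5,fy=2.5)[:,:,::-1])
E
```

```text
clock: 14.4
eef_pos: [0.5926, 0.1085, 0.1768]
orientation: [3.141, 0.002, 1.059]
force: [0.0, -4.0, -1.1]
grip_width: 0.282
finger_force: 17.1
[-8.61022056e-01 -4.31494880e-05  8.28205356e-01] 1.1264201626181602
clock: 14.6
eef_pos: [0.5921, 0.1086, 0.1768]
orientation: [-3.141, 0.003, 0.986]
force: [-2.2, -5.4, -0.0]
grip_width: 0.283
finger_force: 44.0
[-1.13223573  0.24673675  1.93194968] 2.1844234317541122
```

View pics/w5.png

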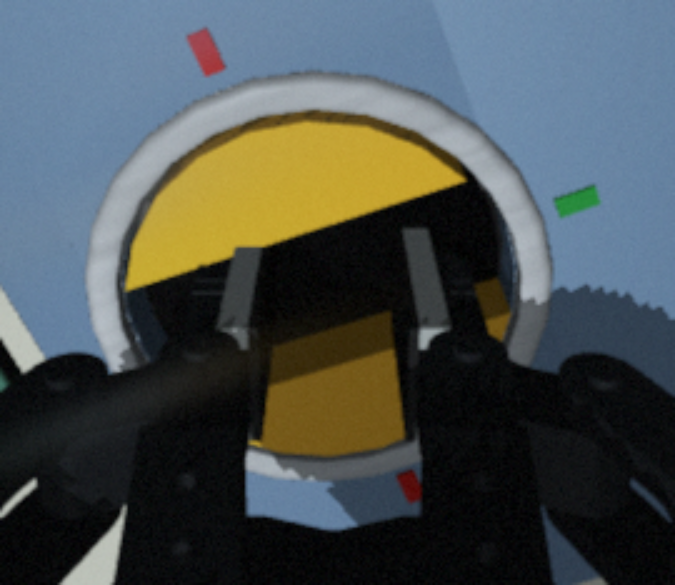

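The torque rose sharply to 1.9 N m while the slot stayed in line with the green mark, so the fastener is at its stop. I back off within the slack and lift out.

```bash
python3 -m jog '[[[0,0,0],[0,0,-0.6],0.44],[[0,0,0],[0,0,-0.6],0.44],[[0,0,0],[0,0,-0.6],0.44],[[0,0,0],[0,0,0],0.44]]' && python3 -m jog '[[[0,0,-0.3],[0,0,0],0.44],[[0,0,-0.6],[0,0,0],0.44],[[0,0,-1],[0,0,0],0.44],[[0,0,-1],[0,0,0],0.44],[[0,0,-1],[0,0,0],0.44],[[0,0,-1],[0,0,0],0.44],[[0,0,0],[0,0,0],0.44]]'; python3 - <<'E'
from h import *
a=capture('top')[90:310,110:390];cv2.imwrite('pics/t6.png',cv2.resize(capture('wrist'),(400,300))[:,:,::-1])
w=cv2.imread('pics/t6.png');cv2.imwrite('pics/t6.png',np.hstack([w,cv2.resize(a[:,:,::-1],(400,300))]))
E
```

```text
clock: 15.05
eef_pos: [0.5935, 0.1101, 0.1774]
orientation: [3.141, -0.003, 1.251]
force: [0.8, 0.4, 0.2]
grip_width: 0.281
finger_force: 0.0
clock: 15.75
eef_pos: [0.5951, 0.11, 0.3044]
orientation: [3.135, -0.005, 1.249]
force: [0.4, 0.6, -1.0]
grip_width: 0.282
finger_force: 0.0
```

View pics/t6.png

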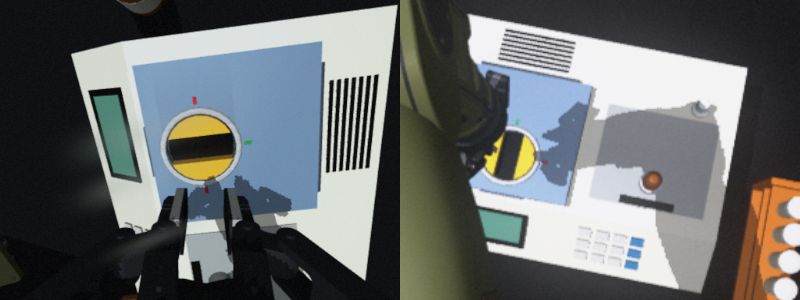

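The slot now runs fore and aft in line with the green mark. The cover is flush, the lamp and stopper are undisturbed, and the arm is clear of everything.

```bash
python3 -c "
from cell import *;print(job_done())"
```

```text
the job is handed in; nothing more can be done
None
```

The lamp cover is pushed down onto its seal and the fastener turned clockwise to its stop, with the slot in line with the green mark; the job was handed in at about 16 s with the arm clear and nothing else touched.

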